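# Rebuild a leaning monitor-stand pivot

## Task

Rebuild the leaning pivot of the monitor stand: slide the tall spacer sleeve fully home onto its shaft, then the flat washer on top of it, and then lower the bridge-handled retainer over the shaft's cross pin (find by feel the angle at which its slot lets the pin through) until it sits flat on the washer. Turn the retainer about a quarter turn, either way, so that it is caught under the pin and its handle bar lies level, squarely across the direction in which the shaft leans; let go and leave the mug, multimeter and tape roll where they are.

Things in the scene. Friction and masses are not known exactly. Their poses are not given: they have to be found in the camera images.
- pivot: Fixed leaning pivot on the monitor stand's dark base plate (130 x 120 x 14): round column 42 thick, bright bearing collar 54 across, 16 high. Origin: centre of the flat seat on the collar's top, 105 above the table. z: up along the shaft, which leans 30 degrees from vertical roughly towards the robot; y: level, crosswise to the lean.
- shaft_tip (a point): Tip of the shaft, 86 mm above the seat along the pivot's z; same axes as the pivot. Heights above the seat: shaft 34 mm thick up to 47, tapers to 26 thick at 52, then a neck 18 thick to the tip (last 5 mm taper to 10 thick).
- pin_mid (a point): Centre of the level cross pin through the neck, 72 mm above the seat (pin 7 thick, 32 long, round ends; underside 68.5, top 75.5). Axes are the pivot's, NOT the pin's: the pin points somewhere within 30 degrees either side of the pivot's y, about z, differently each time. This is not measured: see or feel it. The pin does not turn under moderate torque.
- spacer: Tall aluminium spacer sleeve, loose, standing upright on the table: 50 mm outside, 37 mm bore, 40 mm high. Origin: centre of its underside, z along its axis, up.
- washer: Thick flat steel washer, loose, lying flat: 60 mm outside, 37 mm bore, 14 mm high. Origin: centre of its underside, z along its axis, up.
- retainer: Dark steel retainer, loose, upright. Origin: centre of its underside, z up. Plate 62 (x) x 60 (y) x 12 mm with a square through hole 21 wide; from it a slot 10 wide runs along x, 37 long in all, for the pin. Half a turn makes no difference. Resting on the washer its underside is 54 above the seat, 2.5 mm free under the pin; resting on the pin's top (not in line) 75.5.
- handle (a point): Centre of the retainer's handle bar, 45 mm above its underside; same axes. Bar 14 mm wide (x), 60 long (y), 18 high (36 to 54 above the underside), on two posts at y = +-25 mm (14 x 10 mm); the window below it clears the shaft's tip.
- mug: Mug 78 x 112 x 92 mm, a bystander; origin at the centre of its underside.
- multimeter: Multimeter 66 x 134 x 44 mm lying flat, a bystander; origin at the centre of its underside.
- tape_roll: Roll of tape, 66 mm across, 19 mm high, lying flat, a bystander (not a part of the pivot); origin at the centre of its underside.
There are look-alikes about, which are no part of the job. What is shaped like the washer but orange or red is not meant.

How it is judged:
By the outcome, as a careful person would: the job done as asked, in the order asked, and still so for the second after the job is handed in, with the robot touching nothing.
It also fails if it takes over 72 s, if anything falls off the work surface, if the arm or the gripper's body presses on something with over 40 N, if the wrist force passes 120 N, or if a joint passes its speed limit or range.

## Robot

A 7-joint arm with a two-finger parallel gripper is mounted at the origin on the work surface; the furniture and walls round the work are solid. World frame = base frame: x ahead of the robot, y to its left, z up, the work surface at z = 0. Lengths are in m, angles in rad, forces in N, time in s.
With the tool pointing down it reaches from about 0.4 to 0.85 m from the base axis. Payload 6.9 kg.
Tool frame: the origin (TCP) lies between the finger pads; the fingertips stand 25 mm ahead of it and the grasp point (between the pads) lies 6 mm ahead of it (finger_overhang is the distance from the TCP to the fingertips, in m); z points along the fingers, y is the line along which they close (so a half turn about z gives the same grasp; the last joint's range is limited). The gripper opens to 85 mm and grips with 20 to 120 N. Pads are 22 mm wide; open, the fingers measure 114 mm over their backs; the gripper's body (76 mm by 85 mm) begins 54 mm behind the grasp point. The pads swing forward as they close: fully open they stand 13 mm farther back than shut.
Start: joints at [-1.087, 0.507, -0.238, 1.5, 0.126, 1.149, -0.155], TCP at [0.231, 0.581, 0.233] pointing down, gripper open.
Joint ranges: [-3.08, 3.08], [-0.24, 2.05], [-1.43, 1.35], [0, 2.5], [-1.52, 4.66], [0.17, 1.96], [-2.89, 2.89]. Speed limits (rad/s): [2.39, 2.39, 3.14, 3.14, 3.14, 3.14, 3.14].

## Interface

Orientations are given as a rotation vector (axis times angle).
In Python, from plant import * gives the robot as it stands. The module is installed in compiled form; this text tells all that it offers.
- The arm moves only by the tool servo_tool, never from a script. Its arguments are lists of equal length, an entry for each row: "offset": the shift along the tool's x, y, z in mm, a list of three; "dr": the turn, a rotation vector about the tool's x, y, z in rad, a list of three. In form: {"offset": [[tx, ty, tz], ...], "dr": [[ax, ay, az], ...]}. A call has 1 to 8 rows; each row is the pose to reach, as a shift and turn from the pose commanded when the call began, along the tool's axes at that moment; what a row does not reach only later rows make up. A row lasts 1/8 s, in which the tool goes at most 62.5 mm and 10.7 degrees, less where a joint would pass 70% of its speed; a pose out of reach is approached as far as the arm can. A call with a gripper value outside its range is refused whole. "hand" is the closure, from 0 (fully open) to 1 (shut), set as the call begins (left out, the last holds). The fingers move at their own pace and stop on an object; "squeeze" is the grip in N (left out, the last holds). Time passes only in rows, so rows that repeat a pose let the fingers close. It gives the time, the measured TCP pose, the force, the opening and the grip force at its end, in the units of the state.
- read_state(): the state, without advancing time (a new reading comes with each control period).
- camera(name): name is "scene" or "top"; returns a dict with "pixels" (400x640x3 uint8, blue, green, red), "fov_y" (degrees; the focal length in pixels is half the picture's height over the tangent of half this angle, whatever the lens; pixels are square), "cx", "cy" (the principal point, pixels), "dist" ([k1, k2, p1, p2, k3] as OpenCV has them; the pictures are not rectified), "R" (3x3) and "t" (3): a world point X has camera coordinates R X + t. Camera axes: x right, y down, z forward; pixel columns grow to the right and rows downward; lengths in m; the calibration is good to about 2 mm. A picture is of the moment at which its call begins. There is no depth.
- hand_in(): hands the job in; it is judged then, once.
The state is a dict: "time_s": time; "q": joint angles; "qvel": joint speeds; "joint_efforts": joint torques, N m; "eef_pos": TCP position; "orientation": TCP orientation; "ft_force": force on the tool from outside, world axes, zero at the start; "ft_torque": the same for the moment, N m; "width": opening from 0.0 (shut) to 1.0 (fully open); "grasp_force": force on a finger pad.
Only numpy, scipy, OpenCV 4.12 (cv2) and the standard library are available. Lean on these libraries where they do the work, as an engineer would, in place of code of your own. Each camera call takes 0.05 s, during which the arm holds its last target. There are 200 camera calls.

## Working session

There is one attempt and no reset: what is moved stays moved. The work goes in short steps, Python scripts to look and compute and a tool call to move; the robot and the scene stay as the last step left them, time stands still between calls to the robot, and variables do not carry over. Pictures are saved under pics/ and viewed, at most 10 in all, crops included, and the job is handed in when it is done.

Besides the shell and the picture viewer there is one more tool, called after "Call:" as a command line: name --argument value ..., lists and objects as JSON in quotes. servo_tool: Moves the arm, as the interface text tells. Its arguments: {"type":"object","properties":{"offset":{"type":"array","items":{"type":"array","items":{"type":"number"}}},"dr":{"type":"array","items":{"type":"array","items":{"type":"number"}}},"hand":{"type":"number"},"squeeze":{"type":"number"}},"required":["offset","dr"]}

```bash
mkdir -p pics; ls
cat > h.py <<'E'
import numpy as np, cv2
from scipy.spatial.transform import Rotation as Rot
from plant import *
def K(c):
    f=200/np.tan(np.radians(c["fov_y"])/2); return np.array([[f,0,c["cx"]],[0,f,c["cy"]],[0,0,1.]])
def ray(c,uv):
    p=cv2.undistortPoints(np.array([[uv]],float),K(c),np.array(c["dist"],float))[0,0]
    R=np.array(c["R"]);t=np.array(c["t"]); return -R.T@t, R.T@np.array([p[0],p[1],1])
def onz(c,uv,z):
    o,d=ray(c,uv); return o+d*(z-o[2])/d[2]
def proj(c,X):
    return cv2.projectPoints(np.array(X,float).reshape(-1,3),cv2.Rodrigues(np.array(c["R"],float))[0],np.array(c["t"],float),K(c),np.array(c["dist"],float))[0][:,0]
def tri(a,ua,b,ub):
    o1,d1=ray(a,ua);o2,d2=ray(b,ub); s=np.linalg.lstsq(np.c_[d1,-d2],o2-o1,rcond=None)[0]
    p,q=o1+s[0]*d1,o2+s[1]*d2; return (p+q)/2,np.linalg.norm(p-q)
E
python3 - <<'E'
from h import *
for n in("scene","top"):
    c=camera(n); cv2.imwrite(f"pics/{n}0.png",np.array(c["pixels"])); print(n,c["fov_y"],-np.array(c["R"]).T@c["t"],c["R"])
s=read_state();print(s)
E
```

```text
pics
scene 45.57439155621144 [-0.05370105 -1.1469321   0.68827778] [[ 0.89450657 -0.44655492 -0.02113523]
 [-0.1993292  -0.35607232 -0.91295146]
 [ 0.40015729  0.82085395 -0.40752046]]
top 51.37312467256392 [0.2483652  0.01387282 1.34025612] [[-0.11630999 -0.99320534 -0.003891  ]
 [-0.96998801  0.1144316  -0.21454294]
 [ 0.21353045 -0.02117926 -0.97670681]]
{'time_s': 0.1, 'q': array([-1.08649799,  0.50827946, -0.23752854,  1.50100957,  0.12567172,
        1.14889164, -0.15482933]), 'qvel': array([ 0.00240915, -0.0007749 , -0.00130772, -0.00141327, -0.00059829,
        0.00097794,  0.0007855 ]), 'joint_efforts': array([-4.06339866e-03, -6.21830034e+01, -2.19463862e+00, -2.50203305e+01,
        1.25447640e-02,  7.84291798e-03, -1.80840414e-05]), 'eef_pos': array([0.23102751, 0.58026638, 0.23260856]), 'orientation': array([-5.91459890e-01, -3.08510428e+00,  2.47369685e-03]), 'ft_force': array([ 1.11075723, -0.00684226, -0.00435044]), 'ft_torque': array([-0.01842209, -0.03362142,  0.01506779]), 'grasp_force': 0.0, 'width': 0.9993988280861342}
```

View pics/scene0.png

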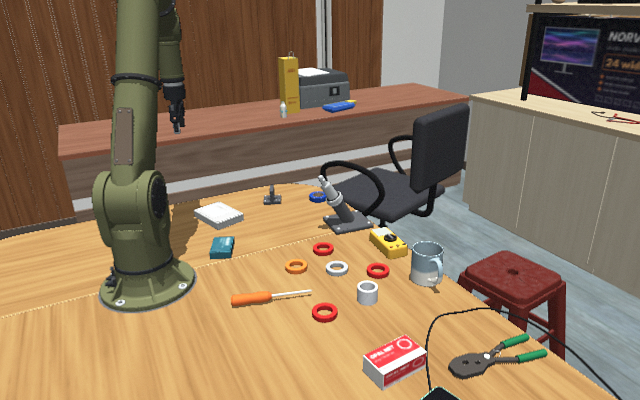

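View pics/top0.png

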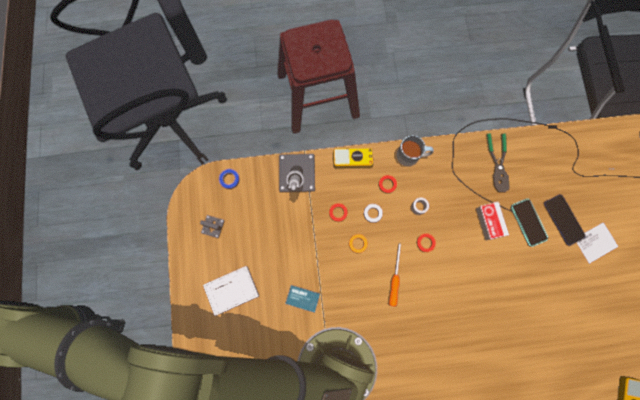

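The candidates, as seen in scene / top pixels:
- **Spacer:** white tall ring at (367,292) / (421,205).
- **Washer:** grey flat ring at (337,268) / (373,213). The look-alikes are red at (323,249), (378,270) and (324,312), orange at (296,266), and the blue tape roll at (318,197) / (229,179).
- **Retainer:** dark part at (272,196) / (212,227).
- **Pivot:** (340,205) / (296,178).

I'll check these choices in one close crop montage.

Run:
```python
from h import *
a=camera("scene");b=camera("top");A=np.array(a["pixels"]);B=np.array(b["pixels"])
def cr(I,x,y,w=48,s=265): return cv2.resize(I[y-w//2:y+w//2,x-w//2:x+w//2],(s,s),interpolation=cv2.INTER_CUBIC)
m=np.vstack([np.hstack([cr(A,340,204,64),cr(A,272,196,36),cr(A,352,280,64)]),np.hstack([cr(B,296,177,48),cr(B,212,227,36),cr(B,397,209,80)])])
cv2.imwrite("pics/crop.png",m)
print("spacer",onz(b,(421,205),.04),onz(a,(367.5,285),.04))
print("washer",onz(b,(373,213),.014),onz(a,(337,267),.014))
print("ret",onz(b,(212,227),.03),onz(a,(272,197),.03))
# sat/val masks
for n,c,I,boxes in(("top",b,B,dict(sp=(408,192,434,218),wa=(361,201,386,225),re=(195,212,228,242))),("scene",a,A,dict(sp=(352,276,384,308),wa=(322,257,352,279),re=(258,180,286,208)))):
    hsv=cv2.cvtColor(I,cv2.COLOR_BGR2HSV)
    for k,(x0,y0,x1,y1) in boxes.items():
        h=hsv[y0:y1,x0:x1]; M=((h[...,1]<70)|(h[...,2]<70)) if k=='re' else (h[...,1]<60)
        n_,l,st,ce=cv2.connectedComponentsWithStats(M.astype(np.uint8))
        i=1+np.argmax(st[1:,4]); ys,xs=np.where(l==i); r=cv2.minAreaRect(np.c_[xs,ys].astype(np.float32))
        print(n,k,st[i]+[x0,y0,0,0,0],np.round(ce[i]+[x0,y0],1),np.round(np.array(r[0])+[x0,y0],1),np.round(r[1],1),r[2])
```

```text
spacer [ 0.46627106 -0.32923764  0.04      ] [ 0.46566004 -0.32966309  0.04      ]
washer [ 0.46290123 -0.17672573  0.014     ] [ 0.45979583 -0.1861621   0.014     ]
ret [0.47527528 0.34145589 0.03      ] [0.46697827 0.306415   0.03      ]
top sp [412 198  17  16 153] [420.  205.5] [420.  205.5] [15. 16.] 90.0
top wa [364 204  18  18 177] [372.7 212.6] [372.5 212.5] [17. 17.] 90.0
top re [201 215  23  23 307] [211.6 225.8] [210.7 225.6] [21.3 18.7] 17.10272979736328
scene sp [357 280  21  26 474] [366.9 292.4] [367.  292.5] [25. 20.] 90.0
scene wa [326 261  22  15 259] [336.4 267.9] [336.5 268. ] [14. 21.] 90.0
scene re [264 184  17  21 200] [271.8 197.1] [272. 194.] [20. 16.] 90.0
```

View pics/crop.png

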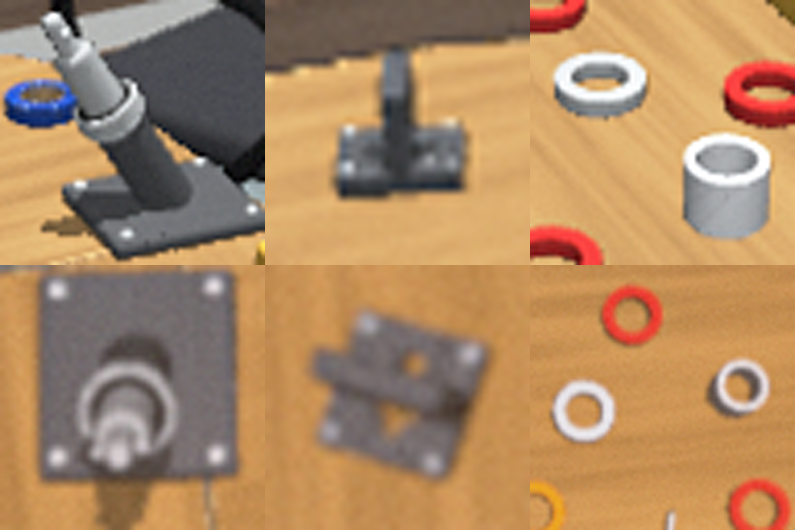

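Run:
```python
from h import *
a=camera("scene");b=camera("top")
pt=lambda x,y,o,s:(o[0]+x/s-.5,o[1]+y/s-.5)
P=[pt(x,y,(272,153),265/48) for x,y in((58,24),(214,21),(217,190),(57,192))]
W=[onz(b,p,.014) for p in P];print("plate bolts",np.round(W,4).tolist(),np.mean(W,0))
for i in range(4):
    d=W[(i+1)%4]-W[i];print(np.linalg.norm(d),np.degrees(np.arctan2(d[1],d[0])))
S=[pt(x,y,(308,172),265/64) for x,y in((79,187),(200,161),(251,210),(127,235))]
Ws=[onz(a,p,.014) for p in S];print("scene bolts",np.round(Ws,4).tolist(),np.mean(Ws,0))
print("seat",onz(b,pt(128,147,(272,153),265/48),.105),onz(a,pt(110,104,(308,172),265/64),.105))
t1=pt(119,190,(272,153),265/48);t2=pt(52,22,(308,172),265/64)
print("tip",onz(b,t1,.1795),onz(a,t2,.1795),tri(b,t1,a,t2))
R=[pt(x-265,y-265,(194,209),265/36) for x,y in((368,322),(470,352),(433,465),(330,432))]
W=[onz(b,p,.012) for p in R];print("ret bolts",np.round(W,4).tolist(),np.mean(W,0))
for i in range(4):
    d=W[(i+1)%4]-W[i];print(np.linalg.norm(d),np.degrees(np.arctan2(d[1],d[0])))
S=[pt(x-265,y,(254,178),265/36) for x,y in((348,130),(458,126),(463,186),(342,192),(397,52))]
print([np.round(onz(a,p,z),4).tolist() for p,z in zip(S,(.012,.012,0,0,.054))])
B=[pt(x-265,y-265,(194,209),265/36) for x,y in((318,365),(470,403))]
E=[onz(b,p,.054) for p in B];print("bar ends",E,np.mean(E,0))
print("spacer",onz(b,(420.3,205.3),.04),"washer",onz(b,(372.7,212.6),.014),onz(a,(336.5,267),.014))
```

```text
plate bolts [[0.6868, 0.0977, 0.014], [0.6776, 0.0037, 0.014], [0.5729, 0.0136, 0.014], [0.5828, 0.1083, 0.014]] [0.6300123  0.05581813 0.014     ]
0.0943886673161548 -95.63503173290968
0.10516977155611584 174.60876477156808
0.09519272364374803 83.9949371627907
0.10455464550956999 -5.829335718393341
scene bolts [[0.5768, 0.1019, 0.014], [0.6843, 0.0975, 0.014], [0.6734, 0.002, 0.014], [0.5704, 0.011, 0.014]] [0.6262041  0.05308583 0.014     ]
seat [0.58085676 0.06006196 0.105     ] [0.57717283 0.04900403 0.105     ]
tip [0.5383491  0.06430861 0.1795    ] [0.53033281 0.04857443 0.1795    ] (array([0.53924329, 0.06490543, 0.17260256]), np.float64(0.0017204755693051115))
ret bolts [[0.5153, 0.3585, 0.012], [0.4967, 0.3142, 0.012], [0.4487, 0.3338, 0.012], [0.4684, 0.3781, 0.012]] [0.48227332 0.34614696 0.012     ]
0.04799199277810868 -112.84295368499924
0.05187598419949555 157.85893252547746
0.04851885096002653 66.02132282974978
0.05091054565748349 -22.709985082130913
[[0.4643, 0.375, 0.012], [0.5139, 0.3529, 0.012], [0.498, 0.3091, 0.0], [0.444, 0.3312, 0.0], [0.4874, 0.3605, 0.054]]
bar ends [array([0.49078746, 0.37008   , 0.054     ]), array([0.46695313, 0.30620178, 0.054     ])] [0.47887029 0.33814089 0.054     ]
spacer [ 0.4655717  -0.32684246  0.04      ] washer [ 0.46431753 -0.17594714  0.014     ] [ 0.45862522 -0.18552698  0.014     ]
```

```bash
cat >> h.py <<'E'
def down(a): a=np.radians(a); return frame([0,0,-1],[np.cos(a),np.sin(a),0])
def frame(z,y):
    z=np.array(z,float);z/=np.linalg.norm(z);y=np.array(y,float);y-=z*(y@z);y/=np.linalg.norm(y); return np.c_[np.cross(y,z),y,z]
seat=np.array([.579,.059,.105]); laz=174.4
def piv():
    l=np.radians(laz);h=np.array([np.cos(l),np.sin(l),0]); pz=.5*h+np.array([0,0,np.cos(np.pi/6)])
    py=np.array([-np.sin(l),np.cos(l),0]); return np.c_[np.cross(py,pz),py,pz]
def onpiv(hh,yaw=180,st=None):   # TCP at height hh along pivot z; tool z = -pivot z; yaw: tool y angle from pivot x about pivot z
    P=piv();a=np.radians(yaw); return (seat if st is None else st)+P[:,2]*hh, frame(-P[:,2],P[:,0]*np.cos(a)+P[:,1]*np.sin(a))
def plan(wps,base=None):
    s=read_state();p0=s["eef_pos"];R0=Rot.from_rotvec(s["orientation"])
    if base is not None: p0,R0=base[0],Rot.from_matrix(base[1])
    for p,R in wps:
        o=R0.inv().apply(np.array(p)-p0)*1000; d=(R0.inv()*Rot.from_matrix(R)).as_rotvec()
        print("off",np.round(o,1).tolist(),"dr",np.round(d,4).tolist())
    print("t",s["time_s"],"F",np.round(s["ft_force"],1),"w",round(s["width"]*85,1))
E
python3 - <<'E'
from h import *
plan([([.43,.12,.32],down(10)),([.4656,-.328,.12],down(-35))])
E
```

```text
off [-355.1, -354.4, -86.7] dr [-0.0006, 0.0003, 1.0174]
off [-553.9, -757.3, 113.5] dr [-0.0004, 0.0005, 1.8028]
t 0.3 F [ 0.2  0.4 -0.6] w 85.2
```

Call:
servo_tool --offset '[[-355, -354, -87], [-355, -354, -87], [-355, -354, -87], [-355, -354, -87], [-355, -354, -87], [-355, -354, -87], [-355, -354, -87], [-355, -354, -87]]' --dr '[[0, 0, 1.017], [0, 0, 1.017], [0, 0, 1.017], [0, 0, 1.017], [0, 0, 1.017], [0, 0, 1.017], [0, 0, 1.017], [0, 0, 1.017]]' --hand 0

```text
time_s: 1.3
eef_pos: [0.427, 0.1267, 0.3195]
orientation: [2.018, 2.407, 0.001]
ft_force: [1.4, 0.2, 0.2]
width: 1.0
grasp_force: 0.0
```

Run:
```python
from h import *
plan([([.4656,-.328,.10],down(-35))]); s=read_state();print(s["eef_pos"],s["q"].round(2))
```

```text
off [-454.5, -41.5, 219.3] dr [0.0007, -0.0007, 0.7862]
t 1.3 F [1.4 0.2 0.2] w 85.0
[0.42703778 0.1266595  0.31953146] [-0.5   0.16  0.19  1.79 -0.03  1.2  -0.13]
```

Call:
servo_tool --offset '[[-230, -20, 60], [-454, -41, 219], [-454, -41, 219], [-454, -41, 219], [-454, -41, 219], [-454, -41, 219], [-454, -41, 219], [-454, -41, 219]]' --dr '[[0, 0, 0.786], [0, 0, 0.786], [0, 0, 0.786], [0, 0, 0.786], [0, 0, 0.786], [0, 0, 0.786], [0, 0, 0.786], [0, 0, 0.786]]'

```text
time_s: 2.3
eef_pos: [0.4651, -0.3211, 0.1021]
orientation: [2.786, 1.451, 0.001]
ft_force: [0.6, 0.3, 0.7]
width: 1.0
grasp_force: 0.0
```

Run:
```python
from h import *
plan([([.4656,-.328,.10],down(-35)),([.4656,-.328,.048],down(-35))]); s=read_state();print(s["eef_pos"],s["q"].round(2))
A=np.array(camera("scene")["pixels"])[210:330,300:440];B=np.array(camera("top")["pixels"])[150:270,350:490]
cv2.imwrite("pics/sp.png",np.hstack([cv2.resize(A,None,fx=2.8,fy=2.8,interpolation=2),cv2.resize(B,None,fx=2.8,fy=2.8,interpolation=2)]))
```

```text
off [-5.4, 4.4, 2.1] dr [0.0003, -0.0005, 0.0005]
off [-5.4, 4.4, 54.1] dr [0.0003, -0.0005, 0.0005]
t 2.3 F [0.6 0.3 0.7] w 85.0
[ 0.46511351 -0.32106953  0.10209573] [ 0.31  0.58  0.39  1.84 -0.3   0.78  0.25]
```

View pics/sp.png

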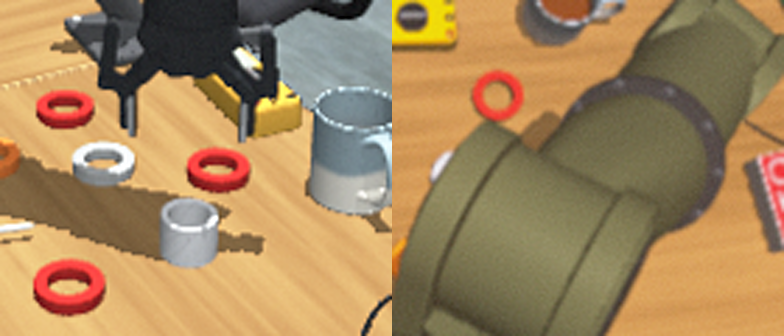

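Call:
servo_tool --offset '[[-2, 2, 30], [-4, 3, 57], [-4, 3, 57], [-4, 3, 57]]' --dr '[[0, 0, 0], [0, 0, 0], [0, 0, 0], [0, 0, 0]]'

```text
time_s: 2.9
eef_pos: [0.4654, -0.3246, 0.047]
orientation: [2.786, 1.45, 0.001]
ft_force: [0.3, 0.1, 0.5]
width: 0.999
grasp_force: 0.0
```

Run:
```python
from h import *
plan([([.4656,-.328,.044],down(-35))])
```

```text
off [-2.7, 2.1, 3.0] dr [0.0009, -0.0001, 0.0001]
t 2.9 F [0.3 0.1 0.5] w 84.9
```

Call:
servo_tool --offset '[[-3, 2, 3], [-3, 2, 3], [-3, 2, 3], [-3, 2, 3], [-3, 2, 3], [-3, 2, 3]]' --dr '[[0, 0, 0], [0, 0, 0], [0, 0, 0], [0, 0, 0], [0, 0, 0], [0, 0, 0]]' --hand 1 --squeeze 60

```text
time_s: 3.65
eef_pos: [0.4648, -0.328, 0.0431]
orientation: [-2.787, -1.45, 0.0]
ft_force: [0.2, 0.1, -0.2]
width: -0.002
grasp_force: 0.0
```

Run:
```python
from h import *
s=read_state();print(s["eef_pos"],s["grasp_force"])
plan([([.4656,-.328,.15],down(-35)),onpiv(.044+.086+.05,180)])
p,R=onpiv(.18);print(p,R)
```

```text
[ 0.46479593 -0.3280298   0.0430866 ] 0.0
off [0.5, 0.6, -106.9] dr [-0.0001, -0.0, -0.0002]
off [338.3, -206.9, -217.8] dr [-0.512, 0.1343, -0.5015]
t 3.65 F [ 0.2  0.1 -0.2] w -0.2
[0.48942953 0.06778246 0.26088457] [[ 9.75828998e-02  8.61892211e-01  4.97613700e-01]
 [ 9.95227400e-01 -8.45092702e-02 -4.87914499e-02]
 [ 6.24500451e-17  5.00000000e-01 -8.66025404e-01]]
```

Run:
```python
from h import *
c=camera("scene");A=np.array(c["pixels"]);cv2.imwrite("pics/m.png",cv2.resize(A[210:330,300:440],None,fx=4,fy=4,interpolation=2))
s=read_state();R=Rot.from_rotvec(s["orientation"]).as_matrix();p=s["eef_pos"]
print(proj(c,[p,p+R[:,2]*.025,[.4656,-.328,0.04],[.4656,-.328,0]]))
```

```text
[[366.87874644 283.6741583 ]
 [366.68657676 292.38979014]
 [367.11316824 284.66203888]
 [366.8045485  298.50013731]]
```

View pics/m.png

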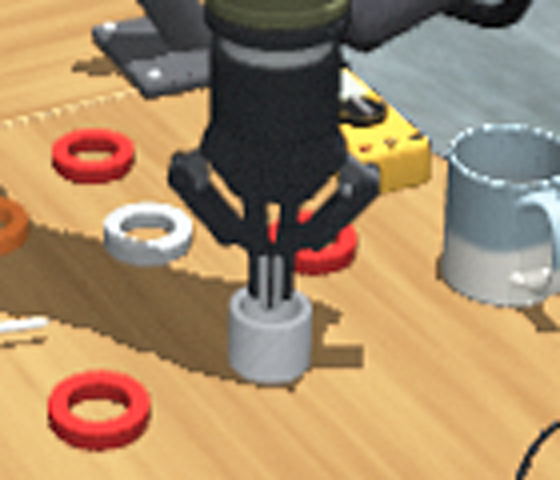

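The shut fingers are standing inside the spacer's bore at crop (270,300), i.e. they closed above its rim. The spacer itself still stands at crop (270,335), unmoved. I'll lift, pre-close part way so the tips reach farther ahead, and grip deeper.

Call:
servo_tool --offset '[[0, 0, -50], [0, 0, -55], [0, 0, -55]]' --dr '[[0, 0, 0], [0, 0, 0], [0, 0, 0]]'

```text
time_s: 4.08
eef_pos: [0.465, -0.3281, 0.0984]
orientation: [2.786, 1.45, 0.001]
ft_force: [0.9, -0.6, -0.7]
width: -0.0
grasp_force: 0.0
```

Call:
servo_tool --offset '[[0, 0, 0], [0, 0, 0], [0, 0, 0], [0, 0, 0]]' --dr '[[0, 0, 0], [0, 0, 0], [0, 0, 0], [0, 0, 0]]' --hand 0.2

```text
time_s: 4.58
eef_pos: [0.4647, -0.328, 0.0978]
orientation: [-2.786, -1.45, 0.0]
ft_force: [-0.1, -0.3, 1.3]
width: 0.806
grasp_force: 0.0
```

Run:
```python
from h import *
plan([([.4656,-.328,.036],down(-35))])
c=camera("scene");A=np.array(c["pixels"]);cv2.imwrite("pics/m2.png",cv2.resize(A[210:330,300:440],None,fx=4,fy=4,interpolation=2))
s=read_state();R=Rot.from_rotvec(s["orientation"]).as_matrix();p=s["eef_pos"];w=s["width"]*.0425
print(s["width"],[np.round((q-[300,210])*4,0).tolist() for q in proj(c,[p+R[:,2]*.025+R[:,1]*w,p+R[:,2]*.025-R[:,1]*w,[.4656,-.328,0.04],[.4656,-.328,0]])])
```

```text
off [0.6, 0.7, 61.8] dr [-0.0005, 0.0001, -0.0002]
t 4.575 F [-0.1 -0.3  1.3] w 68.5
0.8023478707118364 [[326.0, 256.0], [211.0, 249.0], [268.0, 299.0], [267.0, 354.0]]
```

View pics/m2.png

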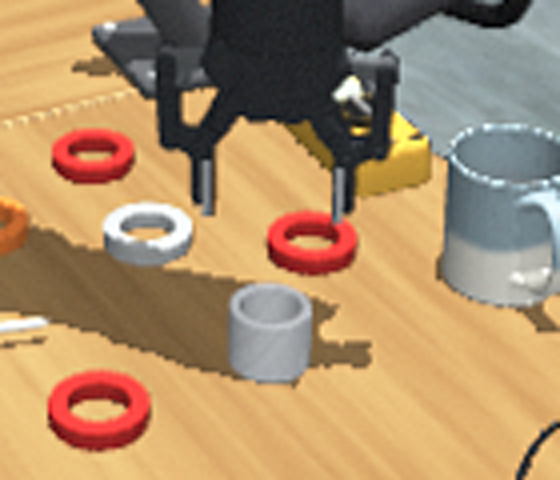

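The tips show at crop (208,214) and (340,222), about 24 mm higher than a 25 mm overhang predicts. The spacer is upright at (270,335). So the fingers reach less far than the text says, and I'll check before going on.

Run:
```python
from h import *
import plant
print([n for n in dir(plant) if not n.startswith('_')], getattr(plant,'finger_overhang',None))
c=camera("scene");b=camera("top");s=read_state();R=Rot.from_rotvec(s["orientation"]).as_matrix();p=s["eef_pos"]
# tips seen in the plane through TCP spanned by tool y,z
for uv in((300+208/4-.5,210+214/4-.5),(300+340/4-.5,210+222/4-.5)):
    o,d=ray(c,uv);k=((p-o)@R[:,0])/(d@R[:,0]);X=o+k*d;print(np.round(R.T@(X-p)*1000,1))
```

```text
['Unreachable', 'camera', 'finger_overhang', 'hand_in', 'read_state'] 0.025
[ -0.  -37.3  -0.1]
[-0.  40.1  0. ]
```

Call:
servo_tool --offset '[[0, 1, 40], [0, 1, 66], [0, 1, 70], [0, 1, 72], [0, 1, 74]]' --dr '[[0, 0, 0], [0, 0, 0], [0, 0, 0], [0, 0, 0], [0, 0, 0]]'

```text
time_s: 5.35
eef_pos: [0.4662, -0.3292, 0.0251]
orientation: [2.785, 1.45, 0.001]
ft_force: [-0.3, 0.8, -0.3]
width: 0.796
grasp_force: 0.0
```

Run:
```python
from h import *
c=camera("scene");A=np.array(c["pixels"]);cv2.imwrite("pics/m3.png",cv2.resize(A[250:320,330:420],None,fx=6,fy=6,interpolation=2))
s=read_state();R=Rot.from_rotvec(s["orientation"]).as_matrix();p=s["eef_pos"];w=s["width"]*.0425
print(p,s["ft_force"],[np.round((q-[330,250])*6,0).tolist() for q in proj(c,[p+R[:,1]*w,p-R[:,1]*w,p+R[:,2]*.018+R[:,1]*w,p+R[:,2]*.018-R[:,1]*w])])
```

```text
[ 0.46610296 -0.32900078  0.02480772] [ 0.02402351 -0.01040951  0.27707386] [[310.0, 246.0], [140.0, 235.0], [308.0, 284.0], [139.0, 272.0]]
```

View pics/m3.png

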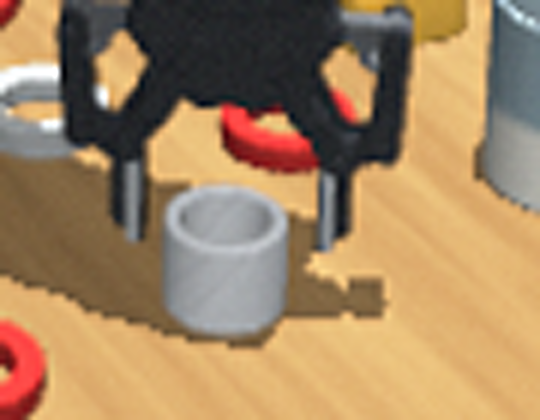

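Tips now show at crop (133,240) and (327,250) on either side of the spacer at (225,260). They are only about 3 mm ahead of the reported TCP at this opening. The tip-to-body distance fits the text, so the TCP lies about 18 mm farther along the fingers than stated, and I'll use that. Grip now.

Call:
servo_tool --offset '[[0, 0, -2], [0, 0, -2], [0, 0, -2], [0, 0, -2], [0, 0, -2]]' --dr '[[0, 0, 0], [0, 0, 0], [0, 0, 0], [0, 0, 0], [0, 0, 0]]' --hand 1 --squeeze 60

```text
time_s: 6.02
eef_pos: [0.4658, -0.3288, 0.0275]
orientation: [2.786, 1.45, 0.001]
ft_force: [-1.0, 1.6, 8.5]
width: 0.557
grasp_force: 60.4
```

Run:
```python
from h import *
s=read_state();print(s["eef_pos"],s["grasp_force"])
plan([([.45,-.30,.20],down(-35)),([.44,-.1,.28],down(-15)),onpiv(.028+.086+.04,180)])
p,R=onpiv(.154);print(p,R)
```

```text
[ 0.46583355 -0.32877926  0.02746795] 60.38144242018461
off [14.6, -29.3, -172.6] dr [0.0011, -0.0005, -0.0004]
off [172.6, -152.2, -252.6] dr [0.0012, -0.0003, -0.3495]
off [344.8, -196.7, -211.0] dr [-0.5107, 0.1342, -0.5017]
t 6.025 F [-1.   1.6  8.5] w 47.3
[0.50236749 0.06651388 0.23836791] [[ 9.75828998e-02  8.61892211e-01  4.97613700e-01]
 [ 9.95227400e-01 -8.45092702e-02 -4.87914499e-02]
 [ 6.24500451e-17  5.00000000e-01 -8.66025404e-01]]
```

Call:
servo_tool --offset '[[0, 0, -60], [5, -10, -120], [15, -30, -172], [65, -70, -200], [110, -110, -230], [160, -145, -250], [173, -152, -253], [173, -152, -253]]' --dr '[[0, 0, 0], [0, 0, 0], [0, 0, 0], [0, 0, -0.17], [0, 0, -0.35], [0, 0, -0.35], [0, 0, -0.35], [0, 0, -0.35]]'

```text
time_s: 7.02
eef_pos: [0.4407, -0.0974, 0.2801]
orientation: [2.487, 1.919, 0.003]
ft_force: [0.5, -1.3, 0.2]
width: 0.557
grasp_force: 62.7
```

Run:
```python
from h import *
s=read_state();print(s["eef_pos"],s["grasp_force"],s["q"].round(2))
plan([onpiv(.028+.086+.04,180),onpiv(.028+.086+.04,0)])
```

```text
[ 0.44069182 -0.09740021  0.28011757] 62.68363695591688 [-0.12  0.2   0.36  1.86 -0.08  1.1   0.01]
off [174.1, 18.0, 42.0] dr [-0.5207, 0.0403, -0.1553]
off [174.1, 18.0, 42.0] dr [0.0597, 0.7706, 2.8864]
t 7.025 F [ 0.5 -1.3  0.2] w 47.3
```

Call:
servo_tool --offset '[[50, 5, 5], [110, 12, 15], [174, 18, 42], [174, 18, 42], [174, 18, 42], [174, 18, 42]]' --dr '[[-0.17, 0.013, -0.05], [-0.35, 0.027, -0.1], [-0.52, 0.04, -0.155], [-0.52, 0.04, -0.155], [-0.52, 0.04, -0.155], [-0.52, 0.04, -0.155]]'

```text
time_s: 7.78
eef_pos: [0.5027, 0.0623, 0.2371]
orientation: [2.015, 1.816, 0.481]
ft_force: [-0.3, -0.4, -1.6]
width: 0.557
grasp_force: 62.7
```

Run:
```python
from h import *
s=read_state();print(s["eef_pos"],s["grasp_force"],s["q"].round(2))
plan([onpiv(.0275+.086+.04,180),onpiv(.0275+.05,180),onpiv(.0275,180)])
a=camera("scene");b=camera("top");A=np.array(a["pixels"]);B=np.array(b["pixels"])
cv2.imwrite("pics/pv.png",np.hstack([cv2.resize(A[130:220,270:360],(400,400),interpolation=2),cv2.resize(B[140:220,250:330],(400,400),interpolation=2)]))
P=piv();p=s["eef_pos"];z=Rot.from_rotvec(s["orientation"]).as_matrix()[:,2]
X=[seat,seat+P[:,2]*.086,p,p+z*.0275]
print(((proj(a,X)-[270,130])*400/90).round(0).tolist(),((proj(b,X)-[250,140])*5+[400,0]).round(0).tolist())
```

```text
[0.50270103 0.06229176 0.23707511] 62.69157852977514 [-0.59  0.12  0.31  2.25  0.5   0.33 -0.84]
off [4.2, -0.0, -1.0] dr [-0.0034, 0.0056, -0.0045]
off [4.6, 0.2, 75.0] dr [-0.0034, 0.0056, -0.0045]
off [4.9, 0.4, 125.0] dr [-0.0034, 0.0056, -0.0045]
t 7.775 F [-0.3 -0.4 -1.6] w 47.3
[[280.0, 291.0], [221.0, 200.0], [174.0, 128.0], [194.0, 159.0]] [[625.0, 198.0], [618.0, 238.0], [618.0, 272.0], [621.0, 258.0]]
```

View pics/pv.png

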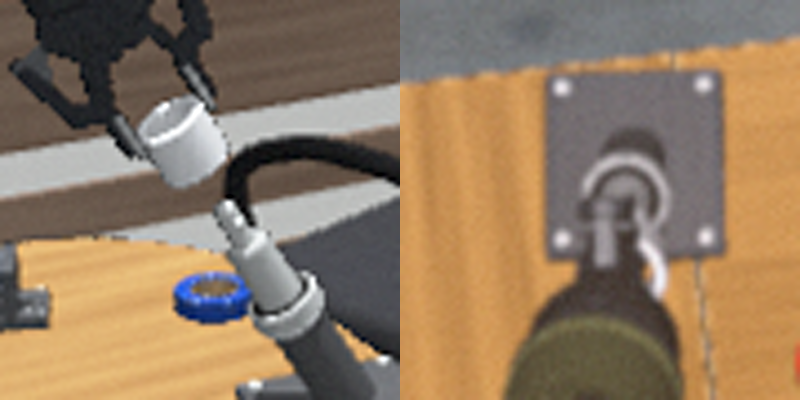

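Call:
servo_tool --offset '[[4, 0, 10], [4, 0, 40], [4, 0, 65], [4, 0, 70], [4, 0, 75], [4, 0, 75]]' --dr '[[-0.003, 0.005, -0.004], [-0.003, 0.005, -0.004], [-0.003, 0.005, -0.004], [-0.003, 0.005, -0.004], [-0.003, 0.005, -0.004], [-0.003, 0.005, -0.004]]'

```text
time_s: 8.62
eef_pos: [0.5404, 0.0629, 0.1712]
orientation: [2.011, 1.822, 0.488]
ft_force: [0.4, 0.1, -0.5]
width: 0.556
grasp_force: 62.7
```

```bash
cat >> h.py <<'E'
def rep(tag=""):
    s=read_state();R=Rot.from_rotvec(s["orientation"]).as_matrix();P=piv();p=s["eef_pos"]
    print(tag,"t",round(s["time_s"],2),"piv-frame TCP",np.round(P.T@(p-seat)*1000,1),"F tool",np.round(R.T@s["ft_force"],1),"T tool",np.round(R.T@s["ft_torque"],2),"w",round(s["width"]*85,1),"g",round(s["grasp_force"]),"tilt deg",round(np.degrees(np.arccos(-R[:,2]@P[:,2])),2),"yaw",round(np.degrees(np.arctan2(P[:,1]@R[:,1],P[:,0]@R[:,1])),1),"q",s["q"].round(2).tolist())
E
python3 - <<'E'
from h import *
rep(); plan([onpiv(.0275+.04,180),onpiv(.0275,180)])
E
```

```text
t 8.62 piv-frame TCP [ 0.5 -0.1 76.7] F tool [0.1 0.1 0.6] T tool [ 0.63  0.04 -0.04] w 47.2 g 63 tilt deg 0.06 yaw 180.0 q [-0.36, 0.28, 0.09, 2.28, 1.05, 0.18, -1.37]
off [-0.1, 0.5, 9.2] dr [-0.0009, -0.0007, -0.0008]
off [-0.2, 0.5, 49.2] dr [-0.0009, -0.0007, -0.0008]
t 8.625 F [ 0.4  0.1 -0.5] w 47.2
```

Call:
servo_tool --offset '[[0, 0.5, 3], [0, 0.5, 6], [0, 0.5, 9]]' --dr '[[0, 0, 0], [0, 0, 0], [0, 0, 0]]'

```text
time_s: 9.0
eef_pos: [0.5452, 0.0632, 0.1644]
orientation: [2.009, 1.823, 0.49]
ft_force: [-0.5, 0.4, -0.3]
width: 0.553
grasp_force: 62.7
```

Run:
```python
from h import *
rep()
```

```text
t 9.0 piv-frame TCP [-0.2 -0.9 68.5] F tool [ 0.4 -0.6 -0. ] T tool [0.7  0.01 0.06] w 47.0 g 63 tilt deg 0.1 yaw 180.0 q [-0.32, 0.3, 0.06, 2.28, 1.17, 0.18, -1.5]
```

Call:
servo_tool --offset '[[0, 0, 5], [0, 0, 10], [0, 0, 15], [0, 0, 18]]' --dr '[[0, 0, 0], [0, 0, 0], [0, 0, 0], [0, 0, 0]]'

```text
time_s: 9.5
eef_pos: [0.5542, 0.0624, 0.1487]
orientation: [2.009, 1.823, 0.49]
ft_force: [-0.5, -0.4, -1.0]
width: 0.557
grasp_force: 62.7
```

Run:
```python
from h import *
rep()
```

```text
t 9.5 piv-frame TCP [-0.2 -1.  50.4] F tool [-0.5 -0.9  0.6] T tool [0.71 0.   0.01] w 47.3 g 63 tilt deg 0.1 yaw -180.0 q [-0.27, 0.34, 0.01, 2.28, 1.41, 0.18, -1.73]
```

Call:
servo_tool --offset '[[0, 0, 6], [0, 0, 12], [0, 0, 17], [0, 0, 20]]' --dr '[[0, 0, 0], [0, 0, 0], [0, 0, 0], [0, 0, 0]]'

```text
time_s: 10.0
eef_pos: [0.5641, 0.0614, 0.1314]
orientation: [2.009, 1.823, 0.49]
ft_force: [-0.1, 0.3, -0.2]
width: 0.56
grasp_force: 62.7
```

Run:
```python
from h import *
rep()
```

```text
t 10.0 piv-frame TCP [-0.1 -1.  30.4] F tool [ 0.3 -0.2  0.1] T tool [ 0.69 -0.01  0.04] w 47.6 g 63 tilt deg 0.08 yaw -180.0 q [-0.24, 0.38, -0.02, 2.28, 1.66, 0.19, -1.97]
```

Call:
servo_tool --offset '[[0, 0, 1.5], [0, 0, 3], [0, 0, 4], [0, 0, 4]]' --dr '[[0, 0, 0], [0, 0, 0], [0, 0, 0], [0, 0, 0]]'

```text
time_s: 10.5
eef_pos: [0.5653, 0.0614, 0.1294]
orientation: [2.008, 1.822, 0.492]
ft_force: [-13.2, -0.2, 18.3]
width: 0.56
grasp_force: 65.1
```

Run:
```python
from h import *
rep()
```

```text
t 10.5 piv-frame TCP [-0.2 -1.1 28.1] F tool [ -1.4  -2.2 -22.5] T tool [ 1.28 -0.3  -0.02] w 47.6 g 65 tilt deg 0.16 yaw -180.0 q [-0.23, 0.39, -0.04, 2.28, 1.7, 0.19, -2.01]
```

Call:
servo_tool --offset '[[0, 0, -2], [0, 0, -2], [0, 0, -2], [0, 0, -20], [0, 0, -45], [0, 0, -80], [0, 0, -80]]' --dr '[[0, 0, 0], [0, 0, 0], [0, 0, 0], [0, 0, 0], [0, 0, 0], [0, 0, 0], [0, 0, 0]]' --hand 0.15

```text
time_s: 11.38
eef_pos: [0.5263, 0.0654, 0.1992]
orientation: [2.008, 1.821, 0.494]
ft_force: [0.5, 0.1, 0.1]
width: 0.856
grasp_force: 0.0
```

Run:
```python
from h import *
rep()
a=camera("scene");A=np.array(a["pixels"]);cv2.imwrite("pics/sp2.png",cv2.resize(A[130:230,290:390],(600,600),interpolation=2))
plan([([.42,.03,.25],down(0)),([.4643,-.176,.12],down(-20)),([.4643,-.176,.02],down(-20))])
P=piv();print(((proj(a,[seat+P[:,2]*h for h in(0,.04,.054,.072,.086)])-[290,130])*6).round().tolist())
```

```text
t 11.38 piv-frame TCP [ -1.2  -1.3 108.2] F tool [0.1 0.5 0.2] T tool [ 0.51 -0.02  0.01] w 72.8 g 0 tilt deg 0.24 yaw 179.9 q [-0.14, 0.21, -0.19, 2.27, 0.96, 0.3, -1.3]
off [-45.0, -62.8, -96.4] dr [0.5259, 0.0238, -0.0959]
off [-246.0, -72.5, 47.9] dr [0.5232, -0.068, 0.2451]
off [-246.1, -122.7, 134.4] dr [0.5232, -0.068, 0.2451]
t 11.425 F [ 0.8 -0.   0.4] w 72.4
[[258.0, 392.0], [222.0, 336.0], [208.0, 316.0], [191.0, 290.0], [178.0, 270.0]]
```

View pics/sp2.png

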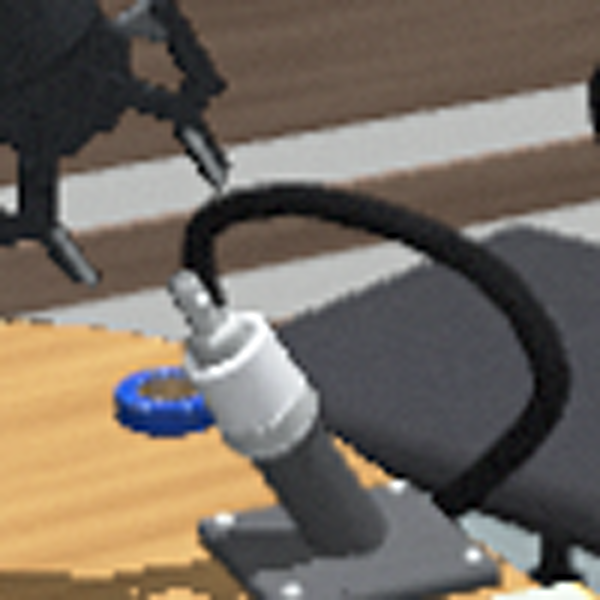

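The sleeve sits against the collar around crop (280,430), its top rim near (230,350). The shaft tip is at (185,280), and the pin stub shows at (203,297). So the spacer is home. Next is the washer.

Call:
servo_tool --offset '[[-20, -20, -45], [-45, -60, -95], [-90, -65, -60], [-140, -68, -20], [-200, -70, 15], [-246, -72, 45], [-246, -72, 45], [-246, -72, 45]]' --dr '[[0.1, 0, 0], [0.25, 0, 0], [0.4, 0, 0.08], [0.523, -0.068, 0.245], [0.523, -0.068, 0.245], [0.523, -0.068, 0.245], [0.523, -0.068, 0.245], [0.523, -0.068, 0.245]]'

```text
time_s: 12.42
eef_pos: [0.4622, -0.1765, 0.1206]
orientation: [-2.573, -1.8, 0.007]
ft_force: [-0.6, -0.4, 0.0]
width: 0.851
grasp_force: 0.0
```

Run:
```python
from h import *
s=read_state();print(s["eef_pos"],s["q"].round(2))
plan([([.463,-.178,.05],down(-20)),([.463,-.178,.02],down(-20)),([.463,-.178,.008],down(-20))])
c=camera("scene");I=np.array(c["pixels"])[255:282,318:356];h=cv2.cvtColor(I,cv2.COLOR_BGR2HSV);M=(h[...,1]<60)&(h[...,2]>120)
for r in M: print("".join("#" if v else "." for v in r))
X=np.array([[.463+.03*np.cos(t),-.178+.03*np.sin(t),.014] for t in np.arange(0,6.3,.3)]);q=proj(c,X)-[318,255];print(q.min(0),q.max(0))
```

```text
[ 0.46218003 -0.17652253  0.12064641] [ 0.55  0.45 -0.33  1.99  0.22  0.74 -0.27]
off [-0.9, 1.6, 70.6] dr [-0.0043, 0.0028, -0.0008]
off [-0.8, 1.7, 100.6] dr [-0.0043, 0.0028, -0.0008]
off [-0.8, 1.8, 112.6] dr [-0.0043, 0.0028, -0.0008]
t 12.425 F [-0.6 -0.4  0. ] w 72.3
......................................
......................................
......................................
......................................
......................................
......................................
.............############.............
...........################...........
.........###################..........
.........####################.........
........#####.##########..####........
........####..##########..####........
........####..#...........####........
.........####...........######........
.........######.......########........
..........###################.........
...........#################..........
............#################.........
...........#################..........
............##############............
..............##########..............
......................................
......................................
......................................
......................................
......................................
......................................
[7.42532138 4.5419022 ] [29.78465682 16.30978198]
```

Call:
servo_tool --offset '[[-1, 2, 50], [-1, 2, 90], [-1, 2, 104], [-1, 2, 108], [-1, 2, 110]]' --dr '[[-0.004, 0.003, 0], [-0.004, 0.003, 0], [-0.004, 0.003, 0], [-0.004, 0.003, 0], [-0.004, 0.003, 0]]'

```text
time_s: 13.1
eef_pos: [0.465, -0.1774, 0.0133]
orientation: [2.57, 1.802, 0.006]
ft_force: [-0.4, 0.0, 1.1]
width: 0.851
grasp_force: 0.0
```

Run:
```python
from h import *
plan([([.463,-.178,.008],down(-20))]);print(read_state()["eef_pos"])
```

```text
off [-1.3, -1.7, 5.3] dr [0.0043, -0.0015, 0.0016]
t 13.1 F [-0.4  0.   1.1] w 72.3
[ 0.4650345  -0.17737711  0.01328967]
```

Call:
servo_tool --offset '[[-1, -2, 2], [-1, -2, 4]]' --dr '[[0.004, -0.001, 0], [0.004, -0.001, 0]]'

```text
time_s: 13.35
eef_pos: [0.4621, -0.1781, 0.0087]
orientation: [-2.572, -1.802, 0.0]
ft_force: [-0.5, -0.7, 0.4]
width: 0.851
grasp_force: 0.0
```

Call:
servo_tool --offset '[[0, 0, 0], [0, 0, 0], [0, 0, 0], [0, 0, 0]]' --dr '[[0, 0, 0], [0, 0, 0], [0, 0, 0], [0, 0, 0]]' --hand 1 --squeeze 60

```text
time_s: 13.85
eef_pos: [0.462, -0.178, 0.0096]
orientation: [-2.572, -1.803, 0.001]
ft_force: [-3.9, 1.0, 17.8]
width: 0.649
grasp_force: 59.5
```

Run:
```python
from h import *
s=read_state();print(s["eef_pos"])
plan([([.455,-.178,.2],down(-20)),([.43,-.03,.27],down(-5)),onpiv(.008+.086+.04,180)])
```

```text
[ 0.46197593 -0.17795391  0.00960634]
off [-2.4, -6.7, -190.4] dr [-0.0006, 0.0001, 0.001]
off [128.2, -80.7, -260.4] dr [-0.0006, -0.0, -0.2608]
off [246.0, -35.9, -211.4] dr [-0.5215, 0.0655, -0.2446]
t 13.85 F [-3.9  1.  17.8] w 55.2
```

Call:
servo_tool --offset '[[0, -2, -60], [0, -5, -120], [0, -7, -180], [40, -30, -210], [90, -60, -240], [128, -80, -260], [170, -75, -260], [200, -65, -260]]' --dr '[[0, 0, 0], [0, 0, 0], [0, 0, 0], [0, 0, -0.08], [0, 0, -0.16], [0, 0, -0.26], [-0.15, 0.02, -0.26], [-0.3, 0.04, -0.25]]'

```text
time_s: 14.85
eef_pos: [0.4699, 0.0342, 0.2693]
orientation: [2.147, 1.953, 0.306]
ft_force: [0.1, -0.5, -1.1]
width: 0.64
grasp_force: 63.4
```

Run:
```python
from h import *
rep();plan([onpiv(.0096+.086+.04,180)])
```

```text
t 14.85 piv-frame TCP [  9.8  35.3 195.4] F tool [-0.5 -0.2  1.1] T tool [ 0.37 -0.09  0.09] w 54.4 g 63 tilt deg 12.46 yaw -179.9 q [0.33, 0.09, -0.56, 2.07, 0.22, 0.71, -0.47]
off [35.0, 22.5, 56.4] dr [-0.2174, -0.0053, 0.0015]
t 14.85 F [ 0.1 -0.5 -1.1] w 54.4
```

```bash
cat >> h.py <<'E'
seat=seat+piv()@np.array([-.0002,-.001,.0004])
E
python3 - <<'E'
from h import *
plan([onpiv(.0096+.086+.025,180)])
E
```

```text
off [35.9, 25.9, 70.7] dr [-0.2174, -0.0053, 0.0015]
t 14.85 F [ 0.1 -0.5 -1.1] w 54.4
```

Call:
servo_tool --offset '[[15, 10, 15], [36, 22, 35], [36, 22, 56], [36, 22, 56], [36, 22, 56]]' --dr '[[-0.1, 0, 0], [-0.217, -0.005, 0.001], [-0.217, -0.005, 0.001], [-0.217, -0.005, 0.001], [-0.217, -0.005, 0.001]]'

```text
time_s: 15.48
eef_pos: [0.5101, 0.0642, 0.222]
orientation: [2.014, 1.825, 0.48]
ft_force: [0.7, -0.5, -0.7]
width: 0.643
grasp_force: 63.7
```

Run:
```python
from h import *
rep();plan([onpiv(.0096+.06,180),onpiv(.0096+.04,180)])
a=camera("scene");A=np.array(a["pixels"]);cv2.imwrite("pics/w.png",A)
```

```text
t 15.47 piv-frame TCP [  1.5   2.5 135.5] F tool [-0.5  0.3  1. ] T tool [0.62 0.04 0.05] w 54.7 g 64 tilt deg 0.44 yaw -180.0 q [0.07, 0.16, -0.44, 2.25, 0.84, 0.39, -1.18]
off [2.7, 2.0, 65.9] dr [-0.0073, 0.0022, 0.0001]
off [2.7, 2.1, 85.9] dr [-0.0073, 0.0022, 0.0001]
t 15.475 F [ 0.7 -0.5 -0.7] w 54.7
```

Call:
servo_tool --offset '[[1, 0.5, 15], [1.5, 1, 40], [1.5, 1, 60], [1.5, 1, 66], [1.5, 1, 66]]' --dr '[[-0.003, 0.001, 0], [-0.003, 0.001, 0], [-0.003, 0.001, 0], [-0.003, 0.001, 0], [-0.003, 0.001, 0]]'

```text
time_s: 16.15
eef_pos: [0.5444, 0.0617, 0.1652]
orientation: [2.012, 1.821, 0.485]
ft_force: [0.4, -0.7, -0.1]
width: 0.646
grasp_force: 63.7
```

Run:
```python
from h import *
rep();plan([onpiv(.0096+.05,180),onpiv(.0096+.04,180)])
```

```text
t 16.15 piv-frame TCP [ 0.2  1.7 69.1] F tool [-0.7  0.4  0.3] T tool [ 0.66 -0.02  0.01] w 54.9 g 64 tilt deg 0.18 yaw 179.9 q [-0.08, 0.3, -0.26, 2.27, 1.28, 0.29, -1.6]
off [1.7, 0.2, 9.5] dr [-0.0026, 0.0017, -0.0017]
off [1.8, 0.2, 19.5] dr [-0.0026, 0.0017, -0.0017]
t 16.15 F [ 0.4 -0.7 -0.1] w 54.9
```

Call:
servo_tool --offset '[[1.7, 0, 0], [1.7, 0, 5], [1.7, 0, 9], [1.7, 0, 13], [1.7, 0, 13]]' --dr '[[-0.002, 0.001, 0], [-0.002, 0.001, 0], [-0.002, 0.001, 0], [-0.002, 0.001, 0], [-0.002, 0.001, 0]]'

```text
time_s: 16.77
eef_pos: [0.5504, 0.0634, 0.1532]
orientation: [2.011, 1.822, 0.487]
ft_force: [0.5, -1.1, -1.0]
width: 0.639
grasp_force: 63.6
```

Run:
```python
from h import *
rep()
```

```text
t 16.77 piv-frame TCP [ 1.2 -0.5 55.8] F tool [-1.1  0.   1.2] T tool [ 0.6  -0.3   0.05] w 54.3 g 64 tilt deg 0.09 yaw 180.0 q [-0.1, 0.33, -0.23, 2.28, 1.4, 0.27, -1.72]
```

Call:
servo_tool --offset '[[0, 0.5, 2], [0, 1, 4], [0, 1, 6], [0, 1, 7]]' --dr '[[0, 0, 0], [0, 0, 0], [0, 0, 0], [0, 0, 0]]'

```text
time_s: 17.27
eef_pos: [0.5539, 0.0625, 0.1484]
orientation: [2.01, 1.821, 0.487]
ft_force: [-21.3, -3.1, 26.8]
width: 0.646
grasp_force: 70.4
```

Run:
```python
from h import *
rep()
```

```text
t 17.27 piv-frame TCP [ 0.4 -0.  49.9] F tool [ -5.2  -4.7 -33.7] T tool [ 1.77 -1.08  0.02] w 54.9 g 70 tilt deg 0.06 yaw 180.0 q [-0.11, 0.34, -0.22, 2.28, 1.45, 0.27, -1.77]
```

Call:
servo_tool --offset '[[0, 0, -5], [0, 0, -6], [0, 0, -6], [0, 0, -25], [0, 0, -60], [0, 0, -100], [0, 0, -110]]' --dr '[[0, 0, 0], [0, 0, 0], [0, 0, 0], [0, 0, 0], [0, 0, 0], [0, 0, 0], [0, 0, 0]]' --hand 0.1

```text
time_s: 18.15
eef_pos: [0.5, 0.0691, 0.2453]
orientation: [2.009, 1.821, 0.491]
ft_force: [0.2, -0.4, -0.4]
width: 0.899
grasp_force: 0.0
```

Run:
```python
from h import *
rep();plan([([.46,.2,.27],down(-14)),([.481,.343,.16],down(-22))])
```

```text
t 18.15 piv-frame TCP [ -1.   -1.3 160.9] F tool [-0.4 -0.   0.4] T tool [ 0.51  0.01 -0.04] w 76.4 g 0 tilt deg 0.13 yaw 180.0 q [0.09, 0.11, -0.47, 2.23, 0.72, 0.42, -1.07]
off [126.4, -33.2, -47.6] dr [0.5243, -0.04, 0.143]
off [270.6, -82.4, 51.3] dr [0.5215, -0.0766, 0.2794]
t 18.15 F [ 0.2 -0.4 -0.4] w 76.4
```

Call:
servo_tool --offset '[[50, -15, -35], [100, -28, -47], [150, -40, -30], [200, -60, 0], [240, -72, 25], [270, -82, 51], [270, -82, 51], [270, -82, 51]]' --dr '[[0.18, -0.01, 0.05], [0.35, -0.03, 0.1], [0.52, -0.06, 0.2], [0.522, -0.077, 0.28], [0.522, -0.077, 0.28], [0.522, -0.077, 0.28], [0.522, -0.077, 0.28], [0.522, -0.077, 0.28]]' --hand 0.35

```text
time_s: 19.15
eef_pos: [0.4812, 0.3412, 0.1582]
orientation: [-2.605, -1.755, 0.006]
ft_force: [0.1, 0.2, 0.9]
width: 0.651
grasp_force: 0.0
```

Run:
```python
from h import *
rep();print(read_state()["eef_pos"])
plan([([.481,.343,.10],down(-22))])
a=camera("scene");A=np.array(a["pixels"]);b=camera("top");B=np.array(b["pixels"]);T=cv2.imread("pics/top0.png")
f=lambda I,x,y,w:cv2.resize(I[y-w//2:y+w//2,x-w//2:x+w//2],(400,400)[:2],interpolation=cv2.INTER_CUBIC)[:300] if 0 else cv2.resize(I[y-w//2:y+w//2,x-w//2:x+w//2],(300,300),interpolation=cv2.INTER_CUBIC)
cv2.imwrite("pics/fin.png",np.vstack([np.hstack([f(A,325,182,24),f(T,294,186,20)]),np.hstack([f(A,335,190,60),f(B,294,180,48)])]))
P=piv();print("tip,pin",proj(a,[seat+P[:,2]*.086,seat+P[:,2]*.072]),proj(b,[seat+P[:,2]*.086,seat+P[:,2]*.072]))
```

```text
t 19.15 piv-frame TCP [  81.7 -270.3  108.1] F tool [ 0.3  0.  -0.9] T tool [0.03 0.04 0.02] w 55.3 g 0 tilt deg 30.2 yaw 161.1 q [-0.3, 0.56, -0.56, 1.7, 0.35, 0.99, -1.38]
[0.48121915 0.34117631 0.15816369]
off [1.8, -0.7, 58.2] dr [-0.0029, 0.0028, -0.0012]
t 19.15 F [0.1 0.2 0.9] w 55.3
tip,pin [[319.50855997 174.72185816]
 [321.75116297 178.13170891]] [[293.1578627  187.57238997]
 [293.43274236 186.20866713]]
```

View pics/fin.png

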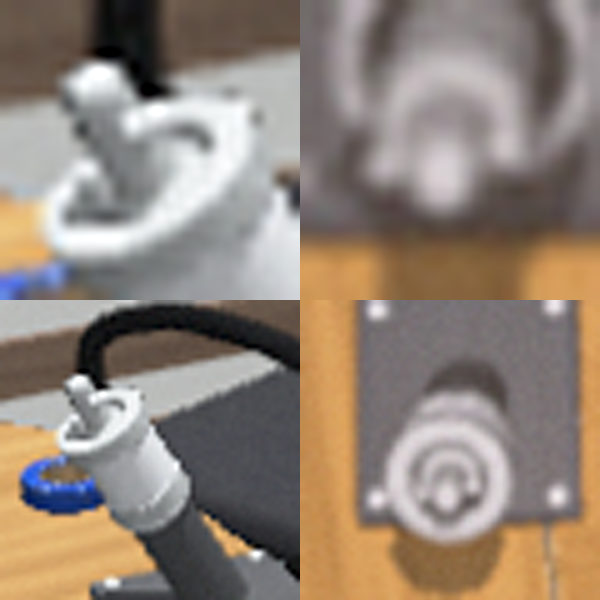

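The washer sits on the sleeve, with its rim around crop (150,190) in the top-left panel and concentric with the shaft in the top view at (447,490). The pin's angle can't be read from these pixels, so I'll feel for it. For wrist range I first turn the tool half round above the retainer.

Call:
servo_tool --offset '[[0, 0, 0], [0, 0, 0], [0, 0, 0], [0, 0, 0], [0, 0, 0], [0, 0, 0], [0, 0, 0], [0, 0, 0]]' --dr '[[0, 0, -0.5], [0, 0, -1], [0, 0, -1.5], [0, 0, -1.5], [0, 0, -1.5], [0, 0, -1.5], [0, 0, -1.5], [0, 0, -1.5]]'

```text
time_s: 20.25
eef_pos: [0.4819, 0.3406, 0.1593]
orientation: [-0.703, -3.061, 0.002]
ft_force: [0.2, -0.0, 0.2]
width: 0.652
grasp_force: 0.0
```

Run:
```python
from h import *
rep();plan([([.480,.342,.12],down(158)),([.480,.342,.08],down(158))])
b=camera("top");B=np.array(b["pixels"]);I=B[205:245,190:235];g=cv2.cvtColor(I,cv2.COLOR_BGR2HSV);M=g[...,1]<80
for r in M: print("".join("#" if v else "." for v in r))
```

```text
t 20.25 piv-frame TCP [  80.5 -269.7  108.7] F tool [-0.2  0.1 -0.2] T tool [ 0.08 -0.03 -0.03] w 55.5 g 0 tilt deg 30.07 yaw -107.7 q [-0.09, 0.67, -0.98, 1.69, 0.61, 1.11, -0.13]
off [2.3, 0.5, 39.3] dr [-0.0005, -0.0018, -1.6383]
off [2.3, 0.6, 79.3] dr [-0.0005, -0.0018, -1.6383]
t 20.25 F [ 0.2 -0.   0.2] w 55.5
.#.....##.....#.......###########............
..##...#..##...#.#..#.#############..#..#####
#...#............##..############...#.##.#...
#.....###..#.##..#.#..##########..#.#.#...#.#
###..####.......#.....############..#....##..
.#.###.###..#.#...##..###########.#..........
...#.....##.#.#...#...###########..##..#.....
.#.##.....#.#...#......###########..#....#...
#......#.####..#.....#.############....#..#..
.#.#####..#.#..#.#....############..#.#.#.###
.#....#..#.#.###...##...###########.#..##..#.
.#.##....#....#..##.#..##############..#..#..
##...##.#.###.###..#.#.#.############..##....
####.###.#.##.....#.#..#.#############.......
####.##.####.#..####....#.############..###..
###...########.########.#.############.....#.
##.......####.###########.#################.#
[... 358 characters left out ...]
..........
............########....#######..............
...........#########..#########..............
...........###################...............
.............#################...............
.................#############...............
....................#########................
........................#####................
..........................##.................
.............................................
.............................................
.............................................
.............................................
.............................................
.............................................
.............................................
```

Call:
servo_tool --offset '[[1, 0, 0], [2, 0, 10], [2, 0, 20], [2, 0.5, 30], [2, 0.5, 39], [2, 0.5, 50], [2, 0.5, 58], [2, 0.5, 60]]' --dr '[[0, 0, -0.18], [0, 0, -0.36], [0, 0, -0.54], [0, 0, -0.72], [0, 0, -0.9], [0, 0, -1.08], [0, 0, -1.26], [0, 0, -1.44]]'

```text
time_s: 21.3
eef_pos: [0.48, 0.3418, 0.0983]
orientation: [1.485, -2.765, 0.001]
ft_force: [-0.7, 0.0, -0.0]
width: 0.649
grasp_force: 0.0
```

Run:
```python
from h import *
rep();plan([([.480,.342,.1],down(158)),([.480,.342,.044],down(158))])
```

```text
t 21.3 piv-frame TCP [ 112.8 -270.7   56.9] F tool [0.4 0.6 0. ] T tool [-0.05 -0.04  0.03] w 55.2 g 0 tilt deg 30.14 yaw -31.5 q [0.01, 0.9, -1.27, 1.76, 0.92, 1.22, 1.03]
off [-0.2, 0.1, -1.7] dr [0.0013, -0.003, -0.2014]
off [-0.4, 0.1, 54.3] dr [0.0013, -0.003, -0.2014]
t 21.3 F [-0.7  0.  -0. ] w 55.2
```

Call:
servo_tool --offset '[[0, 0, 5], [0, 0, 20], [0, 0, 40], [0, 0, 52], [0, 0, 54], [0, 0, 54]]' --dr '[[0, 0, -0.1], [0, 0, -0.2], [0, 0, -0.2], [0, 0, -0.2], [0, 0, -0.2], [0, 0, -0.2]]'

```text
time_s: 22.05
eef_pos: [0.4791, 0.3432, 0.0444]
orientation: [1.751, -2.605, -0.003]
ft_force: [0.4, 0.6, -0.6]
width: 0.652
grasp_force: 0.0
```

Call:
servo_tool --offset '[[0, 0, 0], [0, 0, 0], [0, 0, 0], [0, 0, 0], [0, 0, 0], [0, 0, 0]]' --dr '[[0, 0, 0], [0, 0, 0], [0, 0, 0], [0, 0, 0], [0, 0, 0], [0, 0, 0]]' --hand 1 --squeeze 90

```text
time_s: 22.8
eef_pos: [0.479, 0.3433, 0.0447]
orientation: [1.752, -2.604, -0.003]
ft_force: [-0.1, 0.1, 5.5]
width: 0.133
grasp_force: 89.0
```

Run:
```python
from h import *
rep();print(read_state()["eef_pos"]);plan([([.47,.32,.2],down(140)),([.44,.2,.27],down(110)),onpiv(.044+.086+.05,240)])
```

```text
t 22.8 piv-frame TCP [ 140.6 -272.2   11.1] F tool [-0.1  0.1 -5.5] T tool [-0.1   0.32  0.04] w 11.3 g 89 tilt deg 30.19 yaw -18.9 q [-0.0, 0.99, -1.26, 1.81, 1.03, 1.18, 1.15]
[0.47895027 0.34331307 0.04473731]
off [25.2, -0.0, -155.2] dr [0.0028, -0.0019, 0.3119]
off [147.7, -17.2, -225.1] dr [0.0022, -0.0026, 0.8355]
off [250.6, -112.5, -216.6] dr [0.2232, -0.5614, 1.759]
t 22.8 F [-0.1  0.1  5.5] w 11.3
```

Call:
servo_tool --offset '[[0, 0, -50], [10, 0, -100], [25, 0, -155], [60, -5, -180], [105, -10, -205], [148, -17, -225], [148, -17, -225], [148, -17, -225]]' --dr '[[0, 0, 0], [0, 0, 0.15], [0, 0, 0.31], [0, 0, 0.48], [0, 0, 0.65], [0, 0, 0.83], [0, 0, 0.83], [0, 0, 0.83]]'

```text
time_s: 23.8
eef_pos: [0.44, 0.1995, 0.2693]
orientation: [0.554, -3.089, 0.0]
ft_force: [0.1, 0.7, -2.2]
width: 0.131
grasp_force: 88.6
```

Run:
```python
from h import *
rep();plan([onpiv(.044+.086+.05,240),onpiv(.044+.086+.03,240)])
```

```text
t 23.8 piv-frame TCP [  49.8 -125.2  217.9] F tool [-0.3  0.6  2.2] T tool [0.   0.02 0.02] w 11.1 g 89 tilt deg 30.18 yaw -67.2 q [0.4, 0.52, -1.36, 1.79, 0.53, 1.28, 0.83]
off [-1.1, -139.8, 7.9] dr [-0.0207, -0.5474, 0.953]
off [-10.1, -144.1, 25.2] dr [-0.0207, -0.5474, 0.953]
t 23.8 F [ 0.1  0.7 -2.2] w 11.1
```

Run:
```python
from h import *
plan([onpiv(.0447+.086+.03,300)])
```

```text
off [-9.8, -144.0, 24.6] dr [0.246, -0.4658, -0.0691]
t 23.8 F [ 0.1  0.7 -2.2] w 11.1
```

Call:
servo_tool --offset '[[0, -45, -10], [0, -95, -10], [-5, -130, 0], [-10, -144, 15], [-10, -144, 24], [-10, -144, 24], [-10, -144, 24]]' --dr '[[0.08, -0.15, -0.02], [0.16, -0.3, -0.045], [0.246, -0.466, -0.069], [0.246, -0.466, -0.069], [0.246, -0.466, -0.069], [0.246, -0.466, -0.069], [0.246, -0.466, -0.069]]'

```text
time_s: 24.68
eef_pos: [0.4991, 0.0696, 0.2454]
orientation: [-0.56, 2.575, -0.213]
ft_force: [0.3, -0.8, -1.5]
width: 0.131
grasp_force: 88.8
```

Run:
```python
from h import *
rep();plan([onpiv(.0447+.086+.01,300),onpiv(.0447+.078,300)])
a=camera("scene");A=np.array(a["pixels"]);s=read_state();R=Rot.from_rotvec(s["orientation"]).as_matrix();p=s["eef_pos"]
# retainer plate: predicted corner pixels, and dark mask bounding
C=[p+R@np.array([x,y,.0447-z]) for x in(-.03,.03) for y in(-.031,.031) for z in(0,.012)]
q=proj(a,C);print(q.round(1).tolist());print(q.min(0),q.max(0))
I=A[140:200,285:345];h=cv2.cvtColor(I,cv2.COLOR_BGR2HSV);M=(h[...,2]<95)&(h[...,1]<90)
for r in M: print("".join("#" if v else "." for v in r))
```

```text
t 24.68 piv-frame TCP [ -0.3  -1.8 161.4] F tool [ 0.7 -0.5  1.5] T tool [-0.39  0.6  -0.01] w 11.1 g 89 tilt deg 0.14 yaw -59.9 q [0.71, 0.22, -1.25, 2.23, 0.98, 0.6, 0.75]
off [1.1, -1.5, 20.7] dr [0.0025, 0.0005, 0.0014]
off [1.1, -1.5, 38.7] dr [0.0025, 0.0005, 0.0014]
t 24.675 F [ 0.3 -0.8 -1.5] w 11.1
[[327.0, 159.8], [325.0, 156.8], [312.4, 160.6], [310.5, 157.6], [316.6, 173.4], [314.5, 170.4], [302.0, 173.8], [300.0, 170.8]]
[300.00120158 156.76507579] [326.95833783 173.81744184]
##########################..................................
#################.########..................................
################.#########..................................
#########################...................................
########################....................................
#######################.....................................
.#.####################.....................................
..######################..###...............................
....#.#.#################...#...............................
.........#.##############...##...........................
[... 2353 characters left out ...]
......................#######
......................................................######
......................................................######
.......................................................#####
........................................................####
........................................................####
.........................................................###
..........................................................##
..........................................................##
........................#.................................##
..........................................................##
........................#.................................##
```

Call:
servo_tool --offset '[[0.5, -1, 8], [0.5, -1, 18], [0.5, -1, 28], [0.5, -1, 36], [0.5, -1, 37]]' --dr '[[0.002, 0, 0], [0.002, 0, 0], [0.002, 0, 0], [0.002, 0, 0], [0.002, 0, 0]]'

```text
time_s: 25.35
eef_pos: [0.5164, 0.0644, 0.2121]
orientation: [-0.556, 2.578, -0.219]
ft_force: [-4.0, -3.0, -2.6]
width: 0.13
grasp_force: 89.0
```

Run:
```python
from h import *
rep();plan([onpiv(.0447+.075,300)])
```

```text
t 25.35 piv-frame TCP [  1.1   1.7 123.7] F tool [ 5.6 -0.7  0.4] T tool [-0.21  1.86  0.01] w 11.0 g 89 tilt deg 0.23 yaw -60.0 q [0.58, 0.31, -1.14, 2.25, 1.17, 0.61, 0.57]
off [-1.8, 1.0, 4.0] dr [-0.0018, -0.0036, -0.0005]
t 25.35 F [-4.  -3.  -2.6] w 11.0
```

Call:
servo_tool --offset '[[1, 0, 0], [2, 0, 0], [2, 0, 0], [2, 0, 2], [2, 0, 3]]' --dr '[[0, 0, 0], [0, 0, 0], [0, 0, 0], [0, 0, 0], [0, 0, 0]]'

```text
time_s: 25.98
eef_pos: [0.5173, 0.0641, 0.2098]
orientation: [-0.555, 2.575, -0.218]
ft_force: [-4.0, -1.8, -1.5]
width: 0.133
grasp_force: 89.4
```

Run:
```python
from h import *
rep()
```

```text
t 25.98 piv-frame TCP [  1.4   1.9 121.3] F tool [ 4.6  0.1 -0.6] T tool [-0.33  1.83 -0.  ] w 11.3 g 89 tilt deg 0.12 yaw -60.0 q [0.57, 0.31, -1.13, 2.26, 1.19, 0.6, 0.55]
```

Call:
servo_tool --offset '[[1.5, 0, 0], [3, 0, 0], [3, 0, 0], [3, 0, 0]]' --dr '[[0, 0, 0], [0, 0, 0], [0, 0, 0], [0, 0, 0]]'

```text
time_s: 26.48
eef_pos: [0.5153, 0.0632, 0.2088]
orientation: [-0.555, 2.574, -0.218]
ft_force: [0.5, 0.2, -1.9]
width: 0.132
grasp_force: 89.0
```

Run:
```python
from h import *
rep()
```

```text
t 26.48 piv-frame TCP [  3.5   3.  121.4] F tool [0.3 0.5 1.9] T tool [-0.35  0.67 -0.03] w 11.2 g 89 tilt deg 0.1 yaw -60.0 q [0.58, 0.31, -1.13, 2.27, 1.2, 0.6, 0.54]
```

Call:
servo_tool --offset '[[-0.7, 0.7, 1], [-0.7, 0.7, 2], [-0.7, 0.7, 3], [-0.7, 0.7, 3]]' --dr '[[0, 0, 0], [0, 0, 0], [0, 0, 0], [0, 0, 0]]'

```text
time_s: 26.98
eef_pos: [0.5167, 0.064, 0.2068]
orientation: [-0.556, 2.574, -0.22]
ft_force: [-10.1, -1.6, 13.6]
width: 0.134
grasp_force: 91.6
```

Run:
```python
from h import *
rep()
```

```text
t 26.98 piv-frame TCP [  3.4   2.1 119. ] F tool [  2.8  -1.4 -16.8] T tool [-0.05  1.2   0.07] w 11.4 g 92 tilt deg 0.19 yaw -60.0 q [0.57, 0.32, -1.12, 2.27, 1.21, 0.6, 0.53]
```

Call:
servo_tool --offset '[[0.3, 0.2, 0], [0.3, 0.4, 0], [0.2, 0.6, 0], [0.2, 0.8, 0], [0.2, 1, 0], [0.1, 1.1, 0], [0, 1.3, 0], [0, 1.5, 0]]' --dr '[[0, 0, 0.05], [0, 0, 0.1], [0, 0, 0.155], [0, 0, 0.21], [0, 0, 0.26], [0, 0, 0.315], [0, 0, 0.37], [0, 0, 0.42]]'

```text
time_s: 27.98
eef_pos: [0.5163, 0.0651, 0.2056]
orientation: [-0.004, 2.619, -0.072]
ft_force: [-0.1, -0.3, -1.1]
width: 0.128
grasp_force: 89.0
```

Run:
```python
from h import *
rep()
```

```text
t 27.98 piv-frame TCP [  4.5   1.1 118.2] F tool [ 0.7 -0.2  0.9] T tool [-0.06  0.72 -0.03] w 10.9 g 89 tilt deg 0.1 yaw -84.2 q [0.52, 0.3, -1.05, 2.27, 1.19, 0.57, 0.12]
```

Call:
servo_tool --offset '[[0, 0, 1], [0, 0, 2], [0, 0, 3], [0, 0, 3]]' --dr '[[0, 0, 0], [0, 0, 0], [0, 0, 0], [0, 0, 0]]'

```text
time_s: 28.48
eef_pos: [0.5177, 0.0649, 0.2029]
orientation: [-0.007, 2.619, -0.073]
ft_force: [-0.4, -0.4, -0.5]
width: 0.13
grasp_force: 89.0
```

Run:
```python
from h import *
rep()
```

```text
t 28.48 piv-frame TCP [  4.6   1.1 115.2] F tool [ 0.6 -0.3  0.2] T tool [-0.08  0.75  0.02] w 11.0 g 89 tilt deg 0.1 yaw -84.1 q [0.51, 0.31, -1.05, 2.27, 1.21, 0.57, 0.11]
```

Call:
servo_tool --offset '[[0, 0, 2], [0, 0, 4], [0, 0, 6], [0, 0, 8], [0, 0, 10], [0, 0, 12]]' --dr '[[0, 0, 0], [0, 0, 0], [0, 0, 0], [0, 0, 0], [0, 0, 0], [0, 0, 0]]'

```text
time_s: 29.22
eef_pos: [0.5238, 0.0642, 0.1925]
orientation: [-0.006, 2.619, -0.073]
ft_force: [-0.0, -0.1, -1.2]
width: 0.132
grasp_force: 89.0
```

Run:
```python
from h import *
rep()
```

```text
t 29.23 piv-frame TCP [  4.5   1.2 103.1] F tool [ 0.6 -0.1  1. ] T tool [-0.03  0.68 -0.02] w 11.2 g 89 tilt deg 0.11 yaw -84.1 q [0.48, 0.33, -1.02, 2.27, 1.27, 0.57, 0.05]
```

Call:
servo_tool --offset '[[0, 0, 1.5], [0, 0, 3], [0, 0, 4.5], [0, 0, 5.5], [0, 0, 5.5]]' --dr '[[0, 0, 0], [0, 0, 0], [0, 0, 0], [0, 0, 0], [0, 0, 0]]'

```text
time_s: 29.85
eef_pos: [0.526, 0.0642, 0.1889]
orientation: [-0.008, 2.617, -0.075]
ft_force: [-14.4, -1.2, 18.6]
width: 0.135
grasp_force: 92.2
```

Run:
```python
from h import *
rep()
```

```text
t 29.85 piv-frame TCP [ 4.4  1.  98.9] F tool [  3.2  -2.4 -23.2] T tool [0.56 1.36 0.05] w 11.5 g 92 tilt deg 0.22 yaw -84.0 q [0.47, 0.35, -1.01, 2.28, 1.3, 0.58, 0.03]
```

Call:
servo_tool --offset '[[0, 0, -1.5], [0, -0.6, -1.5], [-0.2, -1.3, -1.5], [-0.5, -1.9, -1.5], [-0.8, -2.4, -1.5]]' --dr '[[0, 0, 0], [0, 0, -0.16], [0, 0, -0.32], [0, 0, -0.48], [0, 0, -0.64]]'

```text
time_s: 30.48
eef_pos: [0.5265, 0.0615, 0.1897]
orientation: [-0.846, 2.511, -0.294]
ft_force: [0.5, -0.8, -2.7]
width: 0.131
grasp_force: 89.0
```

Run:
```python
from h import *
rep()
```

```text
t 30.48 piv-frame TCP [ 3.4  3.6 99.2] F tool [1.1 0.  2.6] T tool [-0.49  0.54 -0.16] w 11.2 g 89 tilt deg 0.11 yaw -47.1 q [0.53, 0.37, -1.09, 2.27, 1.3, 0.62, 0.67]
```

Call:
servo_tool --offset '[[0, -0.6, 0], [-0.2, -1.3, 0], [-0.5, -1.9, 0], [-0.8, -2.4, 0], [-1.3, -3, 0], [-1.3, -3, 0.5]]' --dr '[[0, 0, -0.16], [0, 0, -0.32], [0, 0, -0.48], [0, 0, -0.64], [0, 0, -0.82], [0, 0, -0.82]]'

```text
time_s: 31.22
eef_pos: [0.5292, 0.0604, 0.191]
orientation: [-1.829, 2.036, -0.543]
ft_force: [-7.6, -0.2, 9.3]
width: 0.134
grasp_force: 90.8
```

Run:
```python
from h import *
rep();s=read_state();R=Rot.from_rotvec(s["orientation"]).as_matrix();print("bar dir",R[:,0],"ydir az",np.degrees(np.arctan2(R[1,1],R[0,1])))
```

```text
t 31.23 piv-frame TCP [ 0.2  4.4 98.9] F tool [  1.    1.9 -11.8] T tool [-0.82  0.14 -0.2 ] w 11.4 g 91 tilt deg 0.09 yaw -0.5 q [0.59, 0.41, -1.19, 2.27, 1.32, 0.68, 1.48]
bar dir [-0.10560738 -0.99440212 -0.00339165] ydir az 173.8253459185964
```

Call:
servo_tool --offset '[[0, 0, -0.5], [0, 0, -0.5], [0, 0, -0.5], [0, 0, -0.5], [0, 0, -25], [0, 0, -60], [0, 0, -110], [0, 0, -130]]' --dr '[[0, 0, 0], [0, 0, 0], [0, 0, 0], [0, 0, 0], [0, 0, 0], [0, 0, 0], [0, 0, 0], [0, 0, 0]]' --hand 0.3

```text
time_s: 32.22
eef_pos: [0.4656, 0.0588, 0.2805]
orientation: [-1.848, 2.062, -0.529]
ft_force: [-1.6, -0.8, -1.2]
width: 0.702
grasp_force: 0.0
```

Run:
```python
from h import *
rep();a=camera("scene");b=camera("top");A=np.array(a["pixels"]);B=np.array(b["pixels"])
P=piv()
# predicted bar top ends vs dark mask in the scene view
E=[seat+P@np.array([0,y,h]) for y in(-.03,.03) for h in(.09,.108)]
print(proj(a,E).round(1).tolist());q=[seat+P@np.array([x,y,.054]) for x in(-.031,.031) for y in(-.03,.03)];print(proj(a,q).round(1).tolist())
h=cv2.cvtColor(A[150:205,295:360],cv2.COLOR_BGR2GRAY)
for r in h: print("".join("#" if v<70 else ("+" if v<120 else ("." if v<190 else "o")) for v in r))
```

```text
t 32.23 piv-frame TCP [ 10.2  12.3 208. ] F tool [0.9 1.9 0.3] T tool [-0.62  0.03 -0.04] w 59.6 g 0 tilt deg 1.83 yaw -0.5 q [0.98, 0.03, -1.35, 2.2, 0.5, 0.54, 2.3]
[[315.4, 170.6], [312.5, 166.2], [322.5, 177.0], [319.5, 172.5]]
[[329.0, 173.3], [336.5, 179.7], [313.1, 185.2], [320.0, 192.0]]
++++++++++++++++++++++++++++++++++++++++++++++++++++++.........o.
+++++++++++++++++++++++++++++++++++++++++++++++++........ooo.oo..
+++++++++++++++++++++++++++++++++++++++++++.........oooo....oo...
+++++++++++++++++++++++++++++++++++++.........ooooo.....o........
++++++++++++++++++++++++++++++++.........o.o........o......o..o..
++++++++++++++++++++++++++.........oo.ooo.o..o..........o........
+++++++++++++++++++++........ooo.oo.o..............oo..oo..o...oo
+++++++++++++++.........o.ooo......o...........o........ooo.ooo..
++++++++++........ooo.......o..o...o..o.o..o..oo.o...ooooo.......
++++.........oo.oo..o.............ooooooooooooooooooo.......+++++
.......o.oo..oo..o..o.........o.ooooo....+++++........+++++++++++
.oooo.o..o....o........o....oooo..++++###########++++++++++++++++
o..........
[... 2126 characters left out ...]
+++............oooooo.#+++++++++++++++++
ooo...........++++.++++++++.+...........oooooo..+++++++++++++++++
..............+++++++.+++++++............oooo...+++++++++++++++++
..............+#++..+.++++.+++...........oooo...#++++++++++++++++
..............+###+++##+#++###+...........o.....##+++++++++++++++
..............################+..........o......####+++++++++++++
..........oooo.################................++#######+++++++++
......ooooooo....############+.................#+##########++++++
...o.oo.............#####+....o.++............##+++##########++++
oo........................oooo..+++++........+#++++.############+
...................oooooo.o......+++++.....+###++++...###########
```

The plate corners and handle bar in the scene view fall within about 2 px of where a seated, level and square retainer should be. The gripper is about 90 mm clear of the bar, so I'm handing in.

```bash
python3 -c "
from plant import *
print(hand_in())"
```

```text
the job is handed in; nothing more can be done
None
```

The pivot is rebuilt and handed in at about 32 s: spacer home, washer on it, retainer turned about 84° under the pin with its handle level and square to the lean, to within about 1° by my measurements; no verdict came back, and the mug, multimeter and tape roll were not touched.

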